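# Feel the end float of the hook rail and centre it

## Task

The bar of the chrome hook rail has crept sideways in its two wall posts. Gently slide it along its length towards the basin until it bottoms in its socket under a push of about 10 N, then the other way until it bottoms likewise in the opposite socket, never pressing it home with more than 15 N, and leave it exactly midway between those two stops so that both ends have an even bite. Let go of the bar and leave the things on the counter where they stand.

Things in the scene. Friction and masses are not known exactly. Their poses are not given: they have to be found in the camera images.
- bar: level chrome bar of the hook rail, 14 mm thick, 380 mm long, ends hidden in the post cups. Origin: middle of its axis; y along the bar towards the basin, x towards the backsplash, z up. It only slides along y, with about 3 N friction, and stays where left. Four J hooks are fixed to it, 60 and 135 mm either side of its middle: collars 21 mm thick, 12 mm wide, 47 mm drop, noses 34 mm to -x
- posts: the two fixed chrome posts at the ends of the bar. Origin: midway between their cups, on the bar's axis, 78 mm in front of the tiled backsplash, a ledge 150 mm high; axes as the bar's. The cups' blind sockets differ in depth and cannot be seen into: the bar's end float is 6 to 18 mm and its middle lies up to 8 mm either side of this origin along y. Socket bottoms are hard stops (over 10 N per mm)
- cup_basin (a point): mouth of the post cup at the basin end, on the bar's axis, 168 mm from the posts' origin; the cup is 28 mm in diameter and 50 mm long
- cup_far (a point): mouth of the cup of the other post, away from the basin, of the same size, 168 mm from the posts' origin
- basin: white oval ceramic vessel basin, fixed, 344 mm by 480 mm and 110 mm high; origin at the centre of its underside. It stands on the robot's left (+y); it shows which way 'towards the basin' is
- holder: grey plastic toothbrush holder with its flip-top lid shut, 66 mm square and 107 mm high, loose; origin at the centre of its underside. Leave alone
- clipper: steel nail clipper lying flat, 56 by 12 by 13 mm, loose; origin at the centre of its underside. Leave alone
- ring_dish: shallow round blue ceramic ring dish, 96 mm in diameter and 22 mm high, loose; origin at the centre of its underside. Leave alone
- jar: empty open amber glass jar, 72 mm in diameter and 86 mm high, loose; origin at the centre of its underside. Leave alone

How it is judged:
By the outcome, as a careful person would: the job done as asked, in the order asked, and still so for the second after the job is handed in, with the robot touching nothing.
It also fails if it takes over 58 s, if anything falls off the work surface, if the arm or the gripper's body presses on something with over 40 N, if the wrist force passes 120 N, or if a joint passes its speed limit or range.

## Robot

A 7-joint arm with a two-finger parallel gripper is mounted at the origin on the work surface. World frame = base frame: x ahead of the robot, y to its left, z up, the work surface at z = 0. Lengths are in m, angles in rad, forces in N, time in s.
With the tool pointing down it reaches from about 0.4 to 0.875 m from the base axis. Payload 19.3 kg.
Tool frame: the origin (TCP) lies at the very end of the fingers, on their centre line; the grasp point (between the pads) lies 19 mm behind it; z points along the fingers, y is the line along which they close (so a half turn about z gives the same grasp; the last joint's range is limited). The gripper opens to 85 mm and grips with 20 to 120 N. Pads are 22 mm wide; open, the fingers measure 114 mm over their backs; the gripper's body (76 mm by 85 mm) begins 54 mm behind the grasp point. The pads swing forward as they close: fully open they stand 13 mm farther back than shut.
Start: joints at [-1.197, 0.521, -0.036, 1.599, 0.021, 1.021, -0.113], TCP at [0.268, 0.564, 0.231] pointing down, gripper open.
Joint ranges: [-2.91, 2.91], [-0.3, 2.13], [-1.5, 1.42], [0.17, 2.43], [-1.26, 4.41], [0.16, 1.93], [-2.52, 2.52]. Speed limits (rad/s): [1.89, 1.89, 2.39, 2.39, 3.01, 3.01, 3.01].

## Interface

Orientations are given as [roll, pitch, yaw] about the fixed x, y, z axes, in that order (R = Rz(yaw) Ry(pitch) Rx(roll)).
In Python, from workcell import bot gives the robot as it stands.
- The arm moves only by the shell command python3 -m crank 'ROWS' [FORCE]. ROWS is a JSON object of lists of equal length, an entry for each row: "travel": the shift along the world's x, y, z in cm, a list of three; "turn": the turn, a rotation vector about the world's x, y, z in degrees, a list of three; "gripper": the closure, from 0 (fully open) to 1 (shut). A call has exactly 5 rows; each row is the pose to reach, as a shift and turn from the pose commanded when the call began; what a row does not reach only later rows make up. A row lasts 1/10 s, in which the tool goes at most 50 mm and 8.59 degrees, less where a joint would pass 70% of its speed; a pose out of reach is approached as far as the arm can. A call with a gripper value outside its range is refused whole. The fingers move at their own pace and stop on an object; FORCE is the grip in N (left out, the last holds). Time passes only in rows, so rows that repeat a pose let the fingers close, or fill a call up. It gives the time, the measured TCP pose, the force, the opening and the grip force at its end, in the units of the state.
- bot.observe(): the state, without advancing time (a new reading comes with each control period).
- bot.grab_frame(name): name is "scene" or "top" or "wrist"; returns a dict with "pixels" (480x640x3 uint8, red, green, blue), "fx", "fy", "cx", "cy" (pixels), "dist" ([k1, k2, p1, p2, k3] as OpenCV has them; the pictures are not rectified), "extrinsics" (4x4, takes a point from world to camera coordinates). Camera axes: x right, y down, z forward; pixel columns grow to the right and rows downward; lengths in m; the calibration is good to about 2 mm. A picture is of the moment at which its call begins. There is no depth.
- bot.job_done(): hands the job in; it is judged then, once.
The state is a dict: "clock": time; "qpos": joint angles; "qd": joint speeds; "joint_efforts": joint torques, N m; "position": TCP position; "tool_rot": TCP orientation; "force": force on the tool from outside, world axes, zero at the start; "moment": the same for the moment, N m; "grip_width": finger opening in m; "finger_force": force on a finger pad.
Only numpy, scipy, OpenCV 4.12 (cv2) and the standard library are available. Lean on these libraries where they do the work, as an engineer would, in place of code of your own. Each camera call takes 0.05 s, during which the arm holds its last target. There are 200 camera calls.

## Working session

There is one attempt and no reset: what is moved stays moved. The work goes in short steps, Python scripts to look and compute and a shell command to move; the robot and the scene stay as the last step left them, time stands still between calls to the robot, and variables do not carry over. Pictures are saved under pics/ and viewed, at most 10 in all, crops included, and the job is handed in when it is done.

```bash
mkdir -p pics; ls; python3 - <<'E'
from workcell import bot
import cv2, pickle
for n in ("scene","top"):
    f=bot.grab_frame(n); pickle.dump(f,open(f"pics/{n}0.pkl","wb"))
    cv2.imwrite(f"pics/{n}0.png",f["pixels"][:,:,::-1])
    print(n,f["fx"],f["fy"],f["cx"],f["cy"],f["dist"],f["extrinsics"])
s=bot.observe(); print(s)
E
```

```text
pics
scene 469.2425378256089 469.2425378256089 324.1577913950727 235.6545135482389 [-0.04386468  0.          0.          0.          0.        ] [[ 0.69405378  0.71991964  0.00225168 -0.38855473]
 [ 0.57911329 -0.5564429  -0.595818   -0.18277072]
 [-0.42768815  0.41483371 -0.80311633  1.27636951]
 [ 0.          0.          0.          1.        ]]
top 595.2178434602711 595.2178434602711 309.0375340739059 242.12698667270138 [-0.02201254  0.          0.          0.          0.        ] [[ 0.02717544 -0.99957621  0.01043509  0.02901445]
 [-0.99385205 -0.02813769 -0.10708116  0.51150877]
 [ 0.1073294  -0.00746095 -0.99419552  1.54932973]
 [ 0.          0.          0.          1.        ]]
{'clock': 0.1, 'qpos': array([-1.19718444,  0.52193976, -0.03628317,  1.59991172,  0.02118354,
        1.02108094, -0.11280301]), 'qd': array([ 1.36447268e-04, -2.44262341e-03, -9.12701945e-04, -1.36715560e-05,
       -1.34319403e-03, -3.29303129e-04,  1.84543956e-04]), 'joint_efforts': array([ 2.10062302e-03, -9.28483701e+01,  1.98386975e+00, -3.70532191e+01,
        1.81302888e-02,  5.44847280e-03, -9.36619290e-05]), 'position': array([0.26829532, 0.56417995, 0.23080697]), 'tool_rot': array([-3.14063998e+00,  7.29456666e-05,  2.69771912e+00]), 'force': array([ 0.55594267,  0.09412064, -0.00798299]), 'moment': array([ 0.03360404, -0.01859501, -0.00244744]), 'finger_force': 0.0, 'grip_width': 0.08491730624545986}
```

View pics/scene0.png

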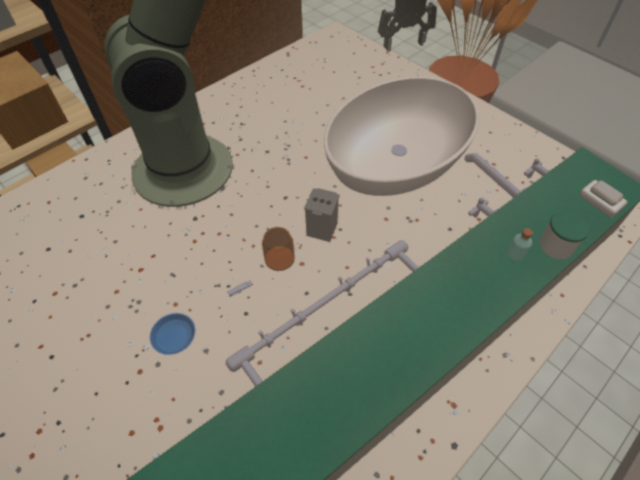

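View pics/top0.png

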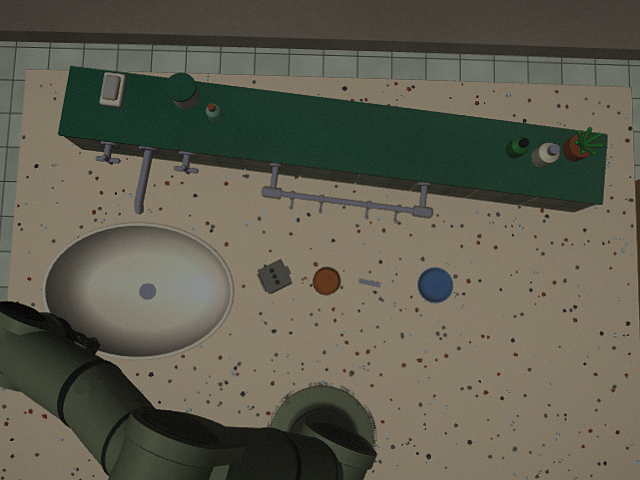

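```bash
python3 - <<'E'
import cv2, numpy as np
t=cv2.imread("pics/top0.png")[155:225,250:445]; s=cv2.imread("pics/scene0.png")[235:375,220:420]
a=cv2.resize(t,None,fx=4,fy=4,interpolation=cv2.INTER_CUBIC); b=cv2.resize(s,None,fx=4,fy=4,interpolation=cv2.INTER_CUBIC)
b=cv2.resize(s,None,fx=2.2,fy=2.2,interpolation=cv2.INTER_CUBIC)
c=np.zeros((a.shape[0]+b.shape[0],800,3),np.uint8); c[:280,:780]=a; c[280:,:b.shape[1]]=b
cv2.imwrite("pics/z.png",c); print(c.shape)
E
```

```text
(588, 800, 3)
```

View pics/z.png

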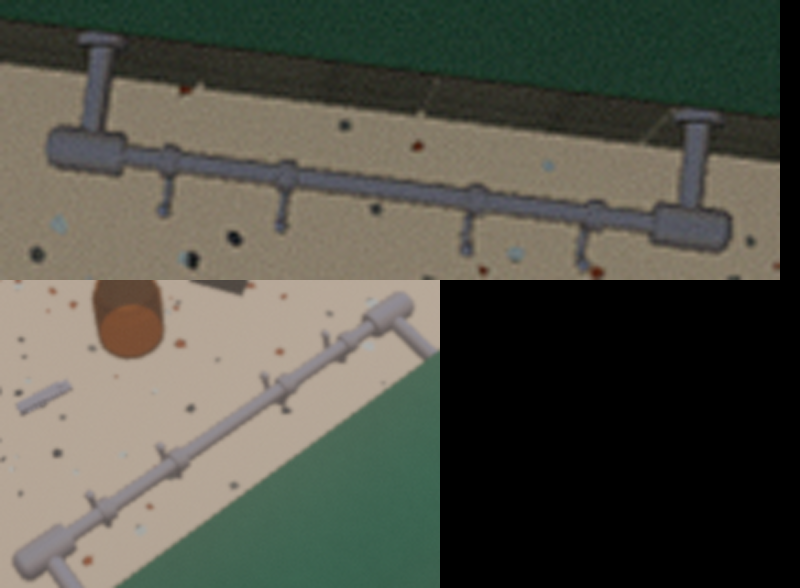

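The top crop shows the cup mouths at about (281,194) and (413,210), with four collars between them. In the scene view the mouths are at about (390,254) and (251,353). The pixels along the bar between the hooks are clear of anything else.

```bash
cat > h.py <<'E'
import cv2, numpy as np
def ray(f,p):
    K=np.array([[f["fx"],0,f["cx"]],[0,f["fy"],f["cy"]],[0,0,1]])
    u=cv2.undistortPoints(np.float64(p).reshape(-1,1,2),K,np.float64(f["dist"]))[:,0]
    E=f["extrinsics"]; R,t=E[:3,:3],E[:3,3]
    d=np.c_[u,np.ones(len(u))]@R; return -R.T@t, d/np.linalg.norm(d,axis=1)[:,None]
def meet(c1,d1,c2,d2):
    A=sum(np.eye(3)-np.outer(d,d) for d in(d1,d2)); b=sum((np.eye(3)-np.outer(d,d))@c for c,d in((c1,d1),(c2,d2)))
    x=np.linalg.solve(A,b); return x,np.linalg.norm(np.cross(x-c1,d1)),
def plane(c,d,h): return c+d*((h-c[2])/d[:,2])[:,None]
E
python3 - <<'E'
import pickle,numpy as np
from h import *
t=pickle.load(open("pics/top0.pkl","rb"));s=pickle.load(open("pics/scene0.pkl","rb"))
tp=(np.array([[123,155],[171,159],[288,176],[477,198],[596,213],[654,221]])+.5)/4-.5+[250,155]
sp=(np.array([[375,323],[348,340],[284,384],[179,461],[106,509],[68,540]])-[0,280]+.5)/2.2-.5+[220,235]
c1,d1=ray(t,tp);c2,d2=ray(s,sp)
P=[]
for a,b in zip(d1,d2):
    x,e=meet(c1,a,c2,b);P.append(x);print(x.round(4),round(e*1000,1))
P=np.array(P); h=P[:,2].mean(); print("h",h)
Q=plane(c1,d1,h);print(Q.round(4))
k=np.polyfit(Q[:,1],Q[:,0],1);print("dx/dy",k,"len",np.linalg.norm(Q[0]-Q[-1]), "mid",(Q[0]+Q[-1])/2, "hooksmid",Q[1:5].mean(0))
# loose things, top view, rough (rims/tops)
c,d=ray(t,[[274,277],[327,281],[370,282],[436,285]]);print(plane(c,d,.06).round(3))
E
```

```text
[0.6238 0.1216 0.1214] 3.3
[0.6206 0.0901 0.1225] 1.6
[0.6119 0.0159 0.1196] 0.8
[ 0.602  -0.1031  0.1174] 1.3
[ 0.594  -0.1775  0.1209] 1.4
[ 0.5909 -0.2157  0.114 ] 0.9
h 0.11930618407471998
[[ 0.6218  0.1193  0.1193]
 [ 0.6201  0.0891  0.1193]
 [ 0.6114  0.0152  0.1193]
 [ 0.6009 -0.1039  0.1193]
 [ 0.5935 -0.1789  0.1193]
 [ 0.5895 -0.2155  0.1193]]
dx/dy [0.09686921 0.61065561] len 0.33638522101214113 mid [ 0.60566172 -0.04812781  0.11930618] hooksmid [ 0.60649749 -0.04463766  0.11930618]
[[ 0.414  0.131  0.06 ]
 [ 0.408 -0.006  0.06 ]
 [ 0.408 -0.117  0.06 ]
 [ 0.405 -0.287  0.06 ]]
```

```bash
python3 -m crank '{"travel":[[2.25,-4.06,0],[4.5,-8.12,0],[6.75,-12.18,0],[9,-16.24,0],[11.25,-20.3,0]],"turn":[[0,0,-4.7],[0,0,-9.4],[0,0,-14.1],[0,0,-18.8],[0,0,-23.4]],"gripper":[0,0,0,0,0]}' 60
python3 -m crank '{"travel":[[2.25,-4.06,0],[4.5,-8.12,0],[6.75,-12.18,0],[9,-16.24,0],[11.25,-20.3,0]],"turn":[[0,0,-4.7],[0,0,-9.4],[0,0,-14.1],[0,0,-18.8],[0,0,-23.4]],"gripper":[0,0,0,0,0]}'
```

```text
clock: 0.6
position: [0.3814, 0.3596, 0.2312]
tool_rot: [-3.141, -0.0, 2.286]
force: [0.3, 0.5, -0.6]
grip_width: 0.0856
finger_force: 0.0
clock: 1.1
position: [0.4939, 0.1566, 0.2313]
tool_rot: [-3.142, -0.0, 1.878]
force: [-0.2, 0.8, 0.3]
grip_width: 0.0853
finger_force: 0.0
```

```bash
python3 -m crank '{"travel":[[2.25,-4.06,0],[4.5,-8.12,0],[6.75,-12.18,0],[9,-16.24,0],[11.2,-20.2,0]],"turn":[[0,0,-4.7],[0,0,-9.4],[0,0,-14.1],[0,0,-18.8],[0,0,-23.2]],"gripper":[0,0,0,0,0]}'
python3 - <<'E'
from workcell import bot
import cv2,pickle
f=bot.grab_frame("wrist");pickle.dump(f,open("pics/w1.pkl","wb"));cv2.imwrite("pics/w1.png",f["pixels"][:,:,::-1])
s=bot.observe();print(s["position"],s["tool_rot"],s["force"]);print(f["fx"],f["extrinsics"])
E
```

```text
clock: 1.6
position: [0.6059, -0.0454, 0.2311]
tool_rot: [-3.141, 0.0, 1.473]
force: [0.8, 0.2, -0.6]
grip_width: 0.0853
finger_force: 0.0
[ 0.60793579 -0.05277111  0.23127885] [3.1399712  0.00375118 1.46184361] [-4.85961538 -7.02238949 -2.23585806]
421.0460991640171 [[ 0.99510459 -0.09881471 -0.00158111 -0.60755502]
 [-0.09404358 -0.9517323   0.29216678 -0.0228687 ]
 [-0.03037517 -0.29058781 -0.95636608  0.38475557]
 [ 0.          0.          0.          1.        ]]
```

View pics/w1.png

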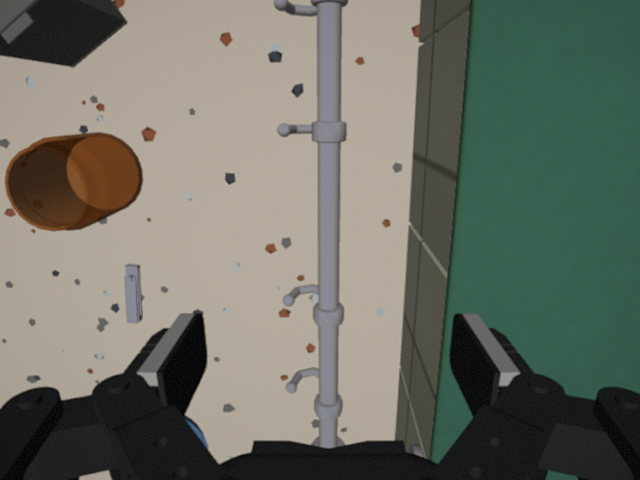

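```bash
python3 -m crank '{"travel":[[0,0,-1],[0,0,-3],[0,0,-5],[0,0,-5],[0,0,-5]],"turn":[[0,0,0],[0,0,0],[0,0,0],[0,0,0],[0,0,0]],"gripper":[0,0,0,0,0]}'
python3 - <<'E'
from workcell import bot
import cv2,pickle,numpy as np
from h import *
f2=bot.grab_frame("wrist");pickle.dump(f2,open("pics/w2.pkl","wb"));cv2.imwrite("pics/w2.png",f2["pixels"][:,:,::-1])
s=bot.observe();print(s["position"],s["tool_rot"],s["force"])
f1=pickle.load(open("pics/w1.pkl","rb"))
for f in(f1,f2):
    hsv=cv2.cvtColor(f["pixels"],cv2.COLOR_RGB2HSV); m=(hsv[...,1]<45)&(hsv[...,2]>60)
    m[:,:290]=0;m[:,370:]=0; w=m.sum(1); c=[(m[r]*np.arange(640)).sum()/max(w[r],1) for r in range(480)]
    print([(r,int(w[r]),round(c[r],1)) for r in range(0,470,15)])
E
```

```text
clock: 2.15
position: [0.6051, -0.0429, 0.1813]
tool_rot: [-3.141, -0.0, 1.477]
force: [0.2, 0.2, -0.5]
grip_width: 0.0853
finger_force: 0.0
[ 0.60549325 -0.04306886  0.18192712] [ 3.14128274e+00 -1.75739948e-04  1.47680685e+00] [-0.07823329 -0.17977165  0.08389631]
[(0, 79, np.float64(329.3)), (15, 80, np.float64(329.5)), (30, 80, np.float64(329.5)), (45, 80, np.float64(329.5)), (60, 71, np.float64(325.8)), (75, 80, np.float64(329.5)), (90, 77, np.float64(330.8)), (105, 80, np.float64(329.5)), (120, 80, np.float64(329.5)), (135, 80, np.float64(329.5)), (150, 80, np.float64(329.5)), (165, 80, np.float64(329.5)), (180, 80, np.float64(329.5)), (195, 80, np.float64(329.5)), (210, 80, np.float64(329.5)), (225, 80, np.float64(329.5)), (240, 80, np.float64(329.5)), (255, 80, np.float64(329.5)), (270, 80, np.float64(329.5)), (285, 80, np.float64(329.5)), (300, 80, np.float64(329.5)), (315, 80, np.float64(329.5)), (330, 80, np.float64(329.5)), (345, 72, np.float64(331.6)), (360, 80, np.float64(329.5)), (375, 80, np.float64(329.5)), (390, 80, np.float64(329.5)), (405, 80, np.float64(329.5)), 
[... 360 characters left out ...]
float64(329.5)), (135, 80, np.float64(329.5)), (150, 80, np.float64(329.5)), (165, 80, np.float64(329.5)), (180, 80, np.float64(329.5)), (195, 80, np.float64(329.5)), (210, 80, np.float64(329.5)), (225, 80, np.float64(329.5)), (240, 80, np.float64(329.5)), (255, 80, np.float64(329.5)), (270, 80, np.float64(329.5)), (285, 80, np.float64(329.5)), (300, 73, np.float64(332.5)), (315, 80, np.float64(329.5)), (330, 80, np.float64(329.5)), (345, 80, np.float64(329.5)), (360, 80, np.float64(329.5)), (375, 75, np.float64(330.9)), (390, 80, np.float64(329.5)), (405, 80, np.float64(329.5)), (420, 80, np.float64(329.5)), (435, 80, np.float64(329.5)), (450, 0, np.float64(0.0)), (465, 0, np.float64(0.0))]
```

View pics/w2.png

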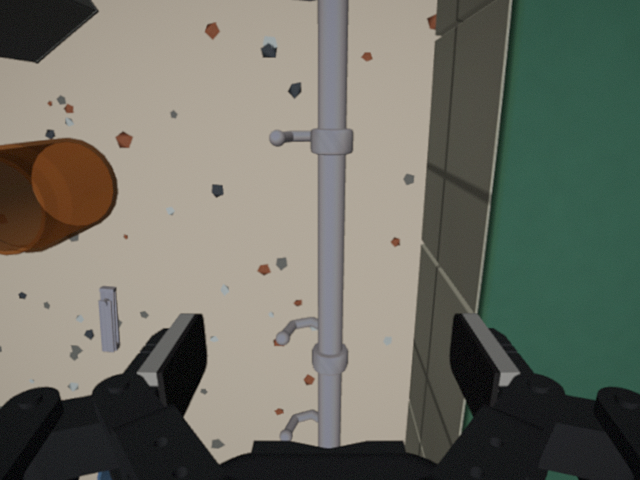

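The wrist view shows the bar near column 330, almost vertical. The inner collars are at about (332,141) and (330,358), and were at (329,131) and (328,314) in the previous view. I'll triangulate them.

```bash
python3 - <<'E'
import pickle
from h import *
F=[pickle.load(open(f"pics/w{i}.pkl","rb")) for i in(1,2)]
L=[]
for f in F:
    p=f["pixels"].astype(int); m=(p[...,0]-p[...,2]<14)&(p[...,0]>70); m[:,:300]=0;m[:,362:]=0
    w=m.sum(1); c=(m*np.arange(640)).sum(1)/np.maximum(w,1)
    ok=[r for r in list(range(20,110))+list(range(165,265))if 20<w[r]<34]; k=np.polyfit(ok,c[ok],1); L.append(k)
    print(len(ok),np.polyval(k,[50,250,420]).round(1),np.median(w[ok]),[int(r) for r in range(100,440) if w[r]>np.median(w[ok])+8])
P=[]
for ra,rb in((131,141),(314,358)):
    (c1,d1),(c2,d2)=[ray(f,[[np.polyval(k,r),r]]) for f,k,r in zip(F,L,(ra,rb))]
    x,e=meet(c1,d1[0],c2,d2[0]);P.append(x);print(x.round(4),e)
for f,k,rs in zip(F,L,((131,314),(141,358))):
    c,d=ray(f,[[np.polyval(k,r),r] for r in rs]);q=plane(c,d,.119);print(q.round(4),(q[0]-q[1])[:2],np.linalg.norm(q[0]-q[1]),q.mean(0))
E
```

```text
190 [328.5 328.2 327.9] 22.0 [122, 123, 124, 125, 126, 127, 128, 129, 130, 131, 132, 133, 134, 135, 136, 137, 138, 139, 140, 285, 286, 287, 288, 289, 290, 291, 292, 293, 309, 311, 312, 313, 314, 315, 369, 370, 371, 372, 373, 374, 375]
190 [332.3 330.5 329. ] 27.0 [129, 130, 131, 132, 133, 134, 135, 136, 137, 138, 139, 140, 141, 142, 143, 144, 145, 146, 147, 148, 149, 150, 151, 152, 153, 318, 319, 320, 321, 322, 323, 324, 325, 326, 327, 349, 350, 351, 352, 353, 354, 355, 356, 357, 358, 359, 360, 361, 362, 363, 412, 413, 414, 415, 416, 417, 418, 419]
[0.613  0.0198 0.1271] 5.223062791336364e-05
[ 0.6008 -0.1003  0.1158] 3.748566037878649e-05
[[ 0.6129  0.0195  0.119 ]
 [ 0.6009 -0.0987  0.119 ]] [0.01192567 0.11819644] 0.11879654903812394 [ 0.60690663 -0.03963265  0.119     ]
[[ 0.613   0.0193  0.119 ]
 [ 0.601  -0.0983  0.119 ]] [0.01196843 0.11761286] 0.11822025386018242 [ 0.60702498 -0.03950673  0.119     ]
```

```bash
python3 -m crank '{"travel":[[0.1,0,-2],[0.1,0,-5],[0.1,0,-7.5],[0.1,0,-8.1],[0.1,0,-8.1]],"turn":[[0,0,0],[0,0,0],[0,0,0],[0,0,0],[0,0,0]],"gripper":[0,0,0,0,0]}'
python3 -m crank '{"travel":[[0,0,0],[0,0,0],[0,0,0],[0,0,0],[0,0,0]],"turn":[[0,0,0],[0,0,0],[0,0,0],[0,0,0],[0,0,0]],"gripper":[0.3,0.5,0.6,0.7,0.75]}' 60
```

```text
clock: 2.7
position: [0.6065, -0.0435, 0.1007]
tool_rot: [-3.141, 0.0, 1.476]
force: [0.2, 0.3, 0.3]
grip_width: 0.0852
finger_force: 0.0
clock: 3.2
position: [0.6065, -0.0436, 0.1006]
tool_rot: [3.141, -0.0, 1.476]
force: [-0.9, -0.8, 0.7]
grip_width: 0.0217
finger_force: 0.0
```

```bash
python3 -m crank '{"travel":[[0,0,0],[0,0,0],[0,0,0],[0,0,0],[0,0,0]],"turn":[[0,0,0],[0,0,0],[0,0,0],[0,0,0],[0,0,0]],"gripper":[0.82,0.86,0.9,0.95,1]}' 60
python3 -m crank '{"travel":[[0,0,0],[0,0,0],[0,0,0],[0,0,0],[0,0,0]],"turn":[[0,0,0],[0,0,0],[0,0,0],[0,0,0],[0,0,0]],"gripper":[1,1,1,1,1]}'
python3 -c "
from workcell import bot
s=bot.observe();print(s['position'],s['force'],s['moment'],s['grip_width'])"
```

```text
clock: 3.7
position: [0.6064, -0.0436, 0.1005]
tool_rot: [-3.142, -0.0, 1.476]
force: [-2.1, 1.1, 6.3]
grip_width: 0.0119
finger_force: 58.4
clock: 4.2
position: [0.6063, -0.0436, 0.1005]
tool_rot: [-3.142, -0.0, 1.476]
force: [-2.2, 0.7, 5.8]
grip_width: 0.0116
finger_force: 58.4
[ 0.60634749 -0.04355478  0.10052293] [-2.23628246  0.69182873  5.83741207] [ 0.09155666  0.55957464 -0.0678745 ] 0.011640517801207666
```

```bash
python3 -m crank '{"travel":[[0,0.02,0],[0,0.04,0],[0.01,0.06,0],[0.01,0.08,0],[0.01,0.1,0]],"turn":[[0,0,0],[0,0,0],[0,0,0],[0,0,0],[0,0,0]],"gripper":[1,1,1,1,1]}'
```

```text
clock: 4.7
position: [0.6064, -0.0432, 0.1005]
tool_rot: [-3.142, 0.001, 1.475]
force: [-2.3, -3.5, 5.4]
grip_width: 0.0118
finger_force: 58.5
```

```bash
python3 -m crank '{"travel":[[0,0.02,0],[0,0.04,0],[0.01,0.06,0],[0.01,0.08,0],[0.01,0.1,0]],"turn":[[0,0,0],[0,0,0],[0,0,0],[0,0,0],[0,0,0]],"gripper":[1,1,1,1,1]}'
```

```text
clock: 5.2
position: [0.6065, -0.0422, 0.1005]
tool_rot: [-3.142, 0.001, 1.475]
force: [-1.9, -3.0, 5.7]
grip_width: 0.0117
finger_force: 58.5
```

```bash
python3 -c "
from workcell import bot
s=bot.observe();print(s['position'],s['force'],s['moment'],s['grip_width'])"
```

```text
[ 0.60647561 -0.04222216  0.1005163 ] [-1.88190826 -3.01906583  5.74947169] [-0.59696882  0.47804145 -0.00499766] 0.01166342905426099
```

```bash
python3 -m crank '{"travel":[[0,0.02,0],[0,0.04,0],[0.01,0.06,0],[0.01,0.08,0],[0.01,0.1,0]],"turn":[[0,0,0],[0,0,0],[0,0,0],[0,0,0],[0,0,0]],"gripper":[1,1,1,1,1]}'
```

```text
clock: 5.7
position: [0.6066, -0.0412, 0.1005]
tool_rot: [-3.142, 0.001, 1.475]
force: [-2.3, -2.3, 5.2]
grip_width: 0.012
finger_force: 58.5
```

```bash
python3 -m crank '{"travel":[[0,0.02,0],[0,0.04,0],[0.01,0.06,0],[0.01,0.08,0],[0.01,0.1,0]],"turn":[[0,0,0],[0,0,0],[0,0,0],[0,0,0],[0,0,0]],"gripper":[1,1,1,1,1]}'
```

```text
clock: 6.2
position: [0.6067, -0.0402, 0.1005]
tool_rot: [-3.142, 0.001, 1.475]
force: [-2.1, -2.2, 5.8]
grip_width: 0.0118
finger_force: 58.6
```

```bash
python3 -m crank '{"travel":[[0,0.02,0],[0,0.04,0],[0.01,0.06,0],[0.01,0.08,0],[0.01,0.1,0]],"turn":[[0,0,0],[0,0,0],[0,0,0],[0,0,0],[0,0,0]],"gripper":[1,1,1,1,1]}'
```

```text
clock: 6.7
position: [0.6068, -0.0392, 0.1005]
tool_rot: [3.142, 0.001, 1.475]
force: [-2.6, -2.7, 5.8]
grip_width: 0.0121
finger_force: 58.6
```

```bash
python3 -m crank '{"travel":[[0,0.02,0],[0,0.04,0],[0.01,0.06,0],[0.01,0.08,0],[0.01,0.1,0]],"turn":[[0,0,0],[0,0,0],[0,0,0],[0,0,0],[0,0,0]],"gripper":[1,1,1,1,1]}'
```

```text
clock: 7.2
position: [0.6069, -0.0384, 0.1005]
tool_rot: [3.142, 0.001, 1.475]
force: [-2.3, -4.2, 5.5]
grip_width: 0.0118
finger_force: 58.6
```

```bash
python3 -m crank '{"travel":[[0,0.01,0],[0,0.02,0],[0,0.03,0],[0,0.04,0],[0,0.05,0]],"turn":[[0,0,0],[0,0,0],[0,0,0],[0,0,0],[0,0,0]],"gripper":[1,1,1,1,1]}'
```

```text
clock: 7.7
position: [0.6069, -0.0382, 0.1005]
tool_rot: [3.141, 0.001, 1.475]
force: [-2.1, -5.4, 4.9]
grip_width: 0.0121
finger_force: 58.5
```

```bash
python3 -m crank '{"travel":[[0,0.01,0],[0,0.02,0],[0,0.03,0],[0,0.04,0],[0,0.05,0]],"turn":[[0,0,0],[0,0,0],[0,0,0],[0,0,0],[0,0,0]],"gripper":[1,1,1,1,1]}'
```

```text
clock: 8.2
position: [0.6069, -0.0381, 0.1005]
tool_rot: [3.141, 0.001, 1.475]
force: [-0.9, -7.2, 4.9]
grip_width: 0.0117
finger_force: 58.4
```

```bash
python3 -m crank '{"travel":[[0,0.02,0],[0,0.04,0],[0.01,0.06,0],[0.01,0.07,0],[0.01,0.08,0]],"turn":[[0,0,0],[0,0,0],[0,0,0],[0,0,0],[0,0,0]],"gripper":[1,1,1,1,1]}'
```

```text
clock: 8.7
position: [0.607, -0.0379, 0.1005]
tool_rot: [3.141, 0.002, 1.475]
force: [-2.3, -9.7, 5.0]
grip_width: 0.012
finger_force: 58.5
```

```bash
python3 -m crank '{"travel":[[0,0.02,0],[0,0.04,0],[0.01,0.06,0],[0.01,0.08,0],[0.01,0.08,0]],"turn":[[0,0,0],[0,0,0],[0,0,0],[0,0,0],[0,0,0]],"gripper":[1,1,1,1,1]}'
python3 -c "
from workcell import bot
s=bot.observe();print(s['position'],s['force'],s['moment'],s['grip_width'])"
```

```text
clock: 9.2
position: [0.6069, -0.0377, 0.1005]
tool_rot: [3.141, 0.003, 1.474]
force: [-2.0, -12.6, 4.8]
grip_width: 0.012
finger_force: 58.5
[ 0.60694528 -0.03774934  0.10053494] [ -1.99236227 -12.64995942   4.82748261] [-2.70434329  0.57605961 -0.01748651] 0.012036736156618589
```

```bash
python3 -c "
from workcell import bot
import pickle
pickle.dump(bot.grab_frame('wrist'),open('pics/wb.pkl','wb'))"
python3 -m crank '{"travel":[[-0.01,-0.1,0],[-0.02,-0.2,0],[-0.03,-0.3,0],[-0.04,-0.4,0],[-0.04,-0.4,0]],"turn":[[0,0,0],[0,0,0],[0,0,0],[0,0,0],[0,0,0]],"gripper":[1,1,1,1,1]}'
python3 -m crank '{"travel":[[-0.01,-0.07,0],[-0.01,-0.14,0],[-0.02,-0.21,0],[-0.03,-0.28,0],[-0.03,-0.35,0]],"turn":[[0,0,0],[0,0,0],[0,0,0],[0,0,0],[0,0,0]],"gripper":[1,1,1,1,1]}'
```

```text
clock: 9.75
position: [0.6068, -0.0388, 0.1005]
tool_rot: [3.141, -0.0, 1.476]
force: [-1.6, 2.0, 5.2]
grip_width: 0.0122
finger_force: 58.6
clock: 10.25
position: [0.6065, -0.0419, 0.1005]
tool_rot: [-3.142, -0.001, 1.476]
force: [-2.9, 2.7, 6.5]
grip_width: 0.0121
finger_force: 58.7
```

```bash
python3 -m crank '{"travel":[[0,-0.03,0],[-0.01,-0.06,0],[-0.01,-0.09,0],[-0.01,-0.12,0],[-0.02,-0.15,0]],"turn":[[0,0,0],[0,0,0],[0,0,0],[0,0,0],[0,0,0]],"gripper":[1,1,1,1,1]}'
```

```text
clock: 10.75
position: [0.6063, -0.0434, 0.1005]
tool_rot: [-3.142, -0.001, 1.476]
force: [-2.0, 3.6, 6.2]
grip_width: 0.0118
finger_force: 58.7
```

```bash
python3 -m crank '{"travel":[[0,-0.03,0],[-0.01,-0.06,0],[-0.01,-0.09,0],[-0.01,-0.12,0],[-0.01,-0.15,0]],"turn":[[0,0,0],[0,0,0],[0,0,0],[0,0,0],[0,0,0]],"gripper":[1,1,1,1,1]}'
```

```text
clock: 11.25
position: [0.6062, -0.0449, 0.1005]
tool_rot: [-3.142, -0.001, 1.476]
force: [-3.5, 3.7, 6.3]
grip_width: 0.0121
finger_force: 58.7
```

```bash
python3 -m crank '{"travel":[[0,-0.03,0],[-0.01,-0.06,0],[-0.01,-0.09,0],[-0.01,-0.12,0],[-0.01,-0.15,0]],"turn":[[0,0,0],[0,0,0],[0,0,0],[0,0,0],[0,0,0]],"gripper":[1,1,1,1,1]}'
```

```text
clock: 11.75
position: [0.6061, -0.0464, 0.1005]
tool_rot: [-3.141, -0.001, 1.476]
force: [-3.2, 3.4, 6.6]
grip_width: 0.0119
finger_force: 58.7
```

```bash
python3 -m crank '{"travel":[[0,-0.03,0],[-0.01,-0.06,0],[-0.01,-0.09,0],[-0.01,-0.12,0],[-0.01,-0.15,0]],"turn":[[0,0,0],[0,0,0],[0,0,0],[0,0,0],[0,0,0]],"gripper":[1,1,1,1,1]}'
```

```text
clock: 12.25
position: [0.6059, -0.0479, 0.1005]
tool_rot: [-3.141, -0.001, 1.476]
force: [-2.1, 3.7, 6.4]
grip_width: 0.0118
finger_force: 58.8
```

```bash
python3 -m crank '{"travel":[[0,-0.03,0],[-0.01,-0.06,0],[-0.01,-0.09,0],[-0.01,-0.12,0],[-0.02,-0.15,0]],"turn":[[0,0,0],[0,0,0],[0,0,0],[0,0,0],[0,0,0]],"gripper":[1,1,1,1,1]}'
```

```text
clock: 12.75
position: [0.6057, -0.0494, 0.1005]
tool_rot: [-3.141, -0.001, 1.476]
force: [-2.4, 2.4, 6.4]
grip_width: 0.0119
finger_force: 58.7
```

```bash
python3 -m crank '{"travel":[[0,-0.03,0],[-0.01,-0.06,0],[-0.01,-0.09,0],[-0.01,-0.12,0],[-0.01,-0.15,0]],"turn":[[0,0,0],[0,0,0],[0,0,0],[0,0,0],[0,0,0]],"gripper":[1,1,1,1,1]}'
```

```text
clock: 13.25
position: [0.6056, -0.0509, 0.1005]
tool_rot: [-3.141, -0.001, 1.476]
force: [-3.0, 3.2, 7.1]
grip_width: 0.012
finger_force: 58.8
```

```bash
python3 -m crank '{"travel":[[0,-0.03,0],[-0.01,-0.06,0],[-0.01,-0.09,0],[-0.01,-0.12,0],[-0.01,-0.15,0]],"turn":[[0,0,0],[0,0,0],[0,0,0],[0,0,0],[0,0,0]],"gripper":[1,1,1,1,1]}'
```

```text
clock: 13.75
position: [0.6056, -0.0514, 0.1005]
tool_rot: [-3.141, -0.002, 1.477]
force: [-2.9, 8.5, 6.2]
grip_width: 0.012
finger_force: 58.9
```

```bash
python3 -m crank '{"travel":[[0,-0.02,0],[0,-0.04,0],[0,-0.06,0],[-0.01,-0.08,0],[-0.01,-0.08,0]],"turn":[[0,0,0],[0,0,0],[0,0,0],[0,0,0],[0,0,0]],"gripper":[1,1,1,1,1]}'
```

```text
clock: 14.25
position: [0.6055, -0.0516, 0.1005]
tool_rot: [-3.141, -0.002, 1.477]
force: [-1.9, 10.7, 7.7]
grip_width: 0.0116
finger_force: 58.9
```

```bash
python3 -m crank '{"travel":[[0,-0.02,0],[0,-0.03,0],[0,-0.05,0],[-0.01,-0.06,0],[-0.01,-0.06,0]],"turn":[[0,0,0],[0,0,0],[0,0,0],[0,0,0],[0,0,0]],"gripper":[1,1,1,1,1]}'
python3 -c "
from workcell import bot
import pickle
s=bot.observe();print(s['position'],s['force'],s['tool_rot'],s['grip_width'])
pickle.dump(bot.grab_frame('wrist'),open('pics/wf.pkl','wb'))"
```

```text
clock: 14.75
position: [0.6056, -0.0517, 0.1005]
tool_rot: [-3.141, -0.003, 1.478]
force: [-2.4, 13.8, 8.0]
grip_width: 0.0119
finger_force: 58.8
[ 0.60556028 -0.05169962  0.10053079] [-2.39031047 13.83101895  8.0357585 ] [-3.14120245e+00 -2.95607348e-03  1.47781399e+00] 0.011930982050645328
```

```bash
python3 -m crank '{"travel":[[0.01,0.1,0],[0.02,0.2,0],[0.03,0.3,0],[0.04,0.4,0],[0.04,0.4,0]],"turn":[[0,0,0],[0,0,0],[0,0,0],[0,0,0],[0,0,0]],"gripper":[1,1,1,1,1]}'
python3 -m crank '{"travel":[[0.01,0.1,0],[0.02,0.2,0],[0.03,0.3,0],[0.04,0.4,0],[0.05,0.5,0]],"turn":[[0,0,0],[0,0,0],[0,0,0],[0,0,0],[0,0,0]],"gripper":[1,1,1,1,1]}'
python3 - <<'E'
from workcell import bot
import pickle,cv2
from h import *
pickle.dump(bot.grab_frame('wrist'),open('pics/wm.pkl','wb'))
s=bot.observe();print(s['position'],s['force'])
F={n:pickle.load(open(f"pics/w{n}.pkl","rb"))["pixels"] for n in "bfm"}
cv2.imwrite("pics/tri.png",np.hstack([F[n][:,180:440,::-1] for n in "bfm"]))
g={n:cv2.cvtColor(F[n],cv2.COLOR_RGB2GRAY).astype(np.float32) for n in F}
for y0,y1 in((40,300),):
  for n in "fm":print(n,cv2.phaseCorrelate(g["b"][y0:y1,300:362].copy(),g[n][y0:y1,300:362].copy()))
E
```

```text
clock: 15.3
position: [0.6056, -0.0507, 0.1005]
tool_rot: [-3.141, 0.0, 1.476]
force: [-2.5, -0.5, 6.0]
grip_width: 0.012
finger_force: 58.7
clock: 15.8
position: [0.6061, -0.046, 0.1005]
tool_rot: [-3.141, 0.001, 1.475]
force: [-3.1, -2.6, 6.3]
grip_width: 0.0121
finger_force: 58.7
[ 0.60612366 -0.04578659  0.10051535] [-3.27169092 -2.66410139  5.94209608]
f ((0.20484442044910267, -0.60430187116458), 0.9454943158008434)
m ((0.04195912507789856, -0.20135961076826447), 0.9523999317928596)
```

View pics/tri.png

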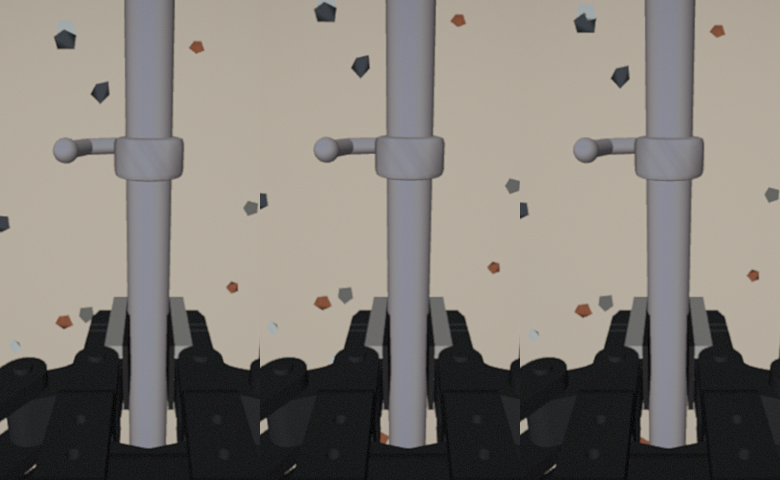

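The bar sits squarely between the pads, and its nearest collar stays at about row 157 in all three frames. It moved only about 0.2 mm against the tool between the two stops, so it has not slipped. The target TCP y is -0.0447.

```bash
python3 -m crank '{"travel":[[0,0.02,0],[0,0.04,0],[0.01,0.06,0],[0.01,0.08,0],[0.01,0.08,0]],"turn":[[0,0,0],[0,0,0],[0,0,0],[0,0,0],[0,0,0]],"gripper":[1,1,1,1,1]}'
python3 -c "
from workcell import bot
s=bot.observe();print(s['position'],s['force'])"
```

```text
clock: 16.35
position: [0.6062, -0.0452, 0.1005]
tool_rot: [-3.141, 0.001, 1.476]
force: [-3.4, -3.1, 5.3]
grip_width: 0.0113
finger_force: 58.7
[ 0.60618537 -0.04516585  0.10052779] [-3.37260477 -3.06019647  5.27195869]
```

```bash
python3 -m crank '{"travel":[[0,0.02,0],[0,0.04,0],[0,0.05,0],[0.01,0.05,0],[0.01,0.05,0]],"turn":[[0,0,0],[0,0,0],[0,0,0],[0,0,0],[0,0,0]],"gripper":[1,1,1,1,1]}'
python3 -c "
from workcell import bot
s=bot.observe();print(s['position'],s['force'])"
```

```text
clock: 16.85
position: [0.6062, -0.0447, 0.1005]
tool_rot: [-3.141, 0.001, 1.475]
force: [-2.3, -2.8, 5.6]
grip_width: 0.0117
finger_force: 58.8
[ 0.60623749 -0.04471478  0.10053411] [-2.30424869 -2.84215751  5.59133955]
```

```bash
python3 -m crank '{"travel":[[0,-0.01,0],[0,-0.02,0],[0,-0.03,0],[0,-0.04,0],[0,-0.04,0]],"turn":[[0,0,0],[0,0,0],[0,0,0],[0,0,0],[0,0,0]],"gripper":[1,1,1,1,1]}' 20
python3 -c "
from workcell import bot
import pickle
s=bot.observe();print(s['position'],s['force'])
pickle.dump(bot.grab_frame('top'),open('pics/tA.pkl','wb'));pickle.dump(bot.grab_frame('wrist'),open('pics/wA.pkl','wb'))"
```

```text
clock: 17.35
position: [0.6062, -0.0447, 0.1005]
tool_rot: [-3.141, 0.0, 1.476]
force: [-3.8, -1.4, 7.4]
grip_width: 0.012
finger_force: 58.8
[ 0.6062461  -0.04470983  0.10050363] [-3.83720489 -1.41441187  7.36199042]
```

```bash
python3 -m crank '{"travel":[[0,0,0],[0,0,0],[0,0,0],[0,0,0],[0,0,0]],"turn":[[0,0,0],[0,0,0],[0,0,0],[0,0,0],[0,0,0]],"gripper":[0.7,0.6,0.4,0.2,0]}'
python3 -m crank '{"travel":[[0,0,0],[0,0,0],[0,0,0],[0,0,0],[0,0,0]],"turn":[[0,0,0],[0,0,0],[0,0,0],[0,0,0],[0,0,0]],"gripper":[0,0,0,0,0]}'
python3 - <<'E'
from workcell import bot
import pickle,cv2
from h import *
s=bot.observe();print(s['position'],s['force'],s['tool_rot'])
pickle.dump(bot.grab_frame('wrist'),open('pics/wB.pkl','wb'))
F=[pickle.load(open(f"pics/w{n}.pkl","rb")) for n in "AB"]
g=[cv2.cvtColor(f["pixels"],cv2.COLOR_RGB2GRAY).astype(np.float32) for f in F]
print("bar",cv2.phaseCorrelate(g[0][100:200,300:362].copy(),g[1][100:200,300:362].copy()),"bg",cv2.phaseCorrelate(g[0][:300,100:225].copy(),g[1][:300,100:225].copy()))
E
```

```text
clock: 17.95
position: [0.6065, -0.0445, 0.1002]
tool_rot: [-3.142, 0.0, 1.476]
force: [0.6, -0.8, -0.4]
grip_width: 0.0763
finger_force: 0.0
clock: 18.45
position: [0.6065, -0.0445, 0.1003]
tool_rot: [-3.142, 0.0, 1.476]
force: [-0.7, 0.4, 0.9]
grip_width: 0.0857
finger_force: 0.0
[ 0.60646397 -0.04449587  0.10029551] [-0.73754397  0.40282968  0.8882776 ] [-3.14156006e+00  5.12408577e-05  1.47603003e+00]
bar ((-0.49964881690538476, 1.0238049363716186), 0.9525890058279037) bg ((0.18408351024901037, 0.5612873674994603), 1.0558197815958659)
```

```bash
python3 -m crank '{"travel":[[0,0,1.5],[0,0,4],[0,0,8],[0,0,11],[0,0,13]],"turn":[[0,0,0],[0,0,0],[0,0,0],[0,0,0],[0,0,0]],"gripper":[0,0,0,0,0]}'
python3 -m crank '{"travel":[[0,0,0],[0,0,0],[0,0,0],[0,0,0],[0,0,0]],"turn":[[0,0,0],[0,0,0],[0,0,0],[0,0,0],[0,0,0]],"gripper":[0,0,0,0,0]}'
python3 - <<'E'
from workcell import bot
import pickle,cv2
from h import *
f=bot.grab_frame('wrist');p=f["pixels"].astype(int);cv2.imwrite("pics/end.png",f["pixels"][:,:,::-1]);pickle.dump(f,open("pics/end.pkl","wb"))
E
```

```text
clock: 19.0
position: [0.607, -0.0448, 0.2338]
tool_rot: [3.139, -0.0, 1.476]
force: [0.4, -0.2, -0.8]
grip_width: 0.0852
finger_force: 0.0
clock: 19.5
position: [0.6062, -0.0445, 0.2297]
tool_rot: [-3.141, 0.0, 1.476]
force: [0.3, -0.0, 0.1]
grip_width: 0.0854
finger_force: 0.0
```

View pics/end.png

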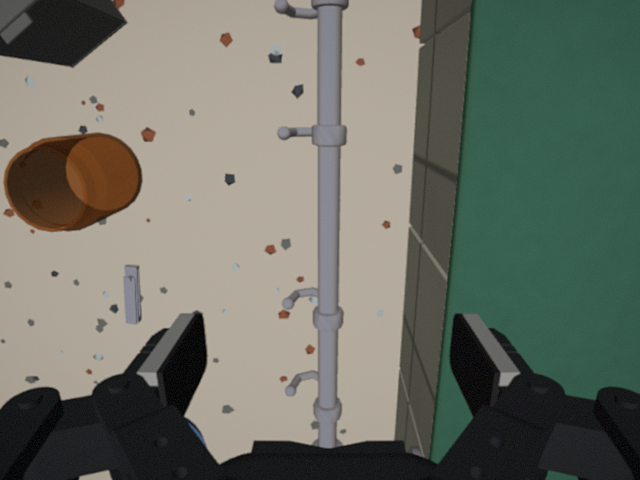

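The bar is free and the gripper is clear above it. The collars are at (329,134) and (328,317), about 1 mm further from the basin than at the start, as planned, and the jar, clipper and holder haven't moved.

```bash
python3 -c "
from workcell import bot
print(bot.job_done())"
```

```text
the job is handed in; nothing more can be done
None
```

I slid the bar to the basin stop and then the far stop (wrist force peaked at about 12.7 and 13.8 N, including about 3 N of sliding friction), left it midway to within an estimated 0.2 mm, released it, and handed the job in with the counter items untouched.

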